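Fit a bit in the glass grinder's chuck

TASK

Get the bench glass grinder ready: first turn its speed dial back until the white pointer line stands at the red zero mark. Then take the blue-banded bit out of the wooden rack, lower it shank first into the open chuck until it stands on the bottom (do not drop it in), and turn the chuck sleeve clockwise, seen from above, until the three jaws hold the bit firmly and upright. Leave the dial at zero, and leave the other two bits, the solder spool and the pliers where they are.

Things in the scene. Friction and masses are not known exactly. Their poses are not given: they have to be found in the camera images.
- grinder: bench glass grinder, fixed: blue housing with white top, 250 x 240 x 85 mm, origin under its centre, x axis away from the robot at yaw 0. Chuck axis at local (25, 45) mm, dial axis at local (-55, -65) mm, both vertical; top face 85 mm above the table
- chuck_top (a point): point on the chuck's axis at the height of the sleeve's top rim, 125 mm above the table. The sleeve is a knurled dark steel ring, 48 mm outer and 34 mm inner diameter, 33 mm high (92 to 125 mm above the table), gripped from above with the bit between the fingers; a fitted bit stands 31 mm above the rim
- chuck_seat (a point): point on the chuck's axis at the bottom of the bore, 40 mm below the sleeve's rim, 85 mm above the table: where the foot of the fitted bit stands
- chuck_sleeve (a joint): turn of the chuck sleeve, rad, 0 = jaws fully open, growing clockwise seen from above, up to 2.0; each jaw face stands 8.0 mm minus 2.4 mm per rad from the axis, so the jaws touch a 10 mm shank at about 1.25 and grip it firmly some 0.2 to 0.4 rad later. Stiff (0.2 N m), stays where it is left; starts nearly open
- jaw_a: one of the three brass chuck jaws (block 12 x 14 x 17 mm) inside the sleeve, origin on the chuck axis 20 mm above the bore bottom; slides radially inward as the sleeve turns, its x axis points outward through its block
- jaw_b: one of the three brass chuck jaws (block 12 x 14 x 17 mm) inside the sleeve, origin on the chuck axis 20 mm above the bore bottom; slides radially inward as the sleeve turns, its x axis points outward through its block
- jaw_c: one of the three brass chuck jaws (block 12 x 14 x 17 mm) inside the sleeve, origin on the chuck axis 20 mm above the bore bottom; slides radially inward as the sleeve turns, its x axis points outward through its block
- speed_dial (a joint): angle of the speed dial, rad, 0 = white pointer line at the red zero mark, positive = pointer turned clockwise (seen from above) from the mark; range -2.2 to 2.2; the dial starts clockwise of zero
- dial_grip (a point): point on the dial's axis, 106 mm above the table, at the height to grip: the grip is a grey bar 42 mm long, 12 mm wide and 19 mm high (94 to 113 mm above the table) on a black disc of 48 mm; the point's x axis runs along the bar towards the end with the white pointer line. The red zero mark lies on the grinder's +x side of the dial
- rack: fixed wooden bit rack, 210 x 50 x 40 mm, origin under its centre, with three holes of 14 mm diameter, 35 mm deep, in a row along its x axis at -70, 0 and 70 mm
- bit_blue: the bit to fit: blue-banded diamond grinding bit, standing in a rack hole: steel shank 10 mm diameter and 45 mm long, blue band 17 mm diameter from 45 to 51 mm, dark steel head 20 mm diameter from 51 to 71 mm with a blue disc on top; origin at the centre of the shank's foot, z up along the bit; 60 g
- bit_yellow: to be left alone: yellow-banded diamond grinding bit, standing in a rack hole: steel shank 10 mm diameter and 45 mm long, yellow band 17 mm diameter from 45 to 51 mm, dark steel head 20 mm diameter from 51 to 71 mm with a yellow disc on top; origin at the centre of the shank's foot, z up along the bit; 60 g
- bit_red: to be left alone: red-banded diamond grinding bit, standing in a rack hole: steel shank 10 mm diameter and 45 mm long, red band 17 mm diameter from 45 to 51 mm, dark steel head 20 mm diameter from 51 to 71 mm with a red disc on top; origin at the centre of the shank's foot, z up along the bit; 60 g
- solder_spool: bystander: spool of solder standing upright, 54 mm diameter, 50 mm high, white flanges, origin under its centre
- pliers: bystander: pliers with black handles lying flat, 147 x 60 x 12 mm, origin under the middle, jaws towards its x axis

How it is judged:
By the outcome, as a careful person would: the job done as asked, in the order asked, and still so for the second after the job is handed in, with the robot touching nothing.
It also fails if it takes over 67 s, if anything falls off the work surface, if the arm or the gripper's body presses on something with over 40 N, if the wrist force passes 120 N, or if a joint passes its speed limit or range.

ROBOT

A 6-joint arm with a two-finger parallel gripper is mounted at the origin on the work surface. World frame = base frame: x ahead of the robot, y to its left, z up, the work surface at z = 0. Lengths are in mm, angles in rad, forces in N, time in s.
With the tool pointing down it reaches from about 350 to 975 mm from the base axis. Payload 7.1 kg.
Tool frame: the origin (TCP) lies at the very end of the fingers, on their centre line; the grasp point (between the pads) lies 19 mm behind it (ctrl.pinch_z is the distance from the TCP to the grasp point, in mm); z points along the fingers, y is the direction in which the jaws open and shut (so a half turn about z gives the same grasp; the last joint's range is limited). The gripper opens to 88 mm and grips with 3 to 60 N. Pads are 20 mm wide; open, the fingers measure 115 mm over their backs; the gripper's body (75 mm by 178 mm) begins 61 mm behind the grasp point.
Start: joints at [-1.161, 0.423, 1.63, -0, 1.089, -0.019], TCP at [259.877, -568.391, 222.675] pointing down, gripper open.
Joint ranges: [-3, 3], [-0.9, 2.11], [0.09, 2.58], [-1.31, 4.45], [0.11, 2.69], [-2.54, 2.54]. Speed limits (rad/s): [2.39, 2.39, 3.01, 3.14, 3.14, 3.14].

INTERFACE

Orientations are given as a rotation vector (axis times angle).
In Python, from workcell import ctrl gives the robot as it stands.
- The arm moves only by the shell command python3 -m inch 'ROWS' [OPENING]. ROWS is JSON, a list of rows, each an object with "xyz": the shift along the tool's x, y, z in cm, a list of three; "spin": the turn about the tool's z in degrees. A call has 1 to 20 rows; each row is the pose to reach, as a shift and turn from the pose measured when the call began, along the tool's axes at that moment; what a row does not reach only later rows make up. A row lasts 1/10 s, in which the tool goes at most 50 mm and 8.59 degrees, less where a joint would pass 70% of its speed; a pose out of reach is approached as far as the arm can. A call with a gripper value outside its range is refused whole. OPENING is the closure, from 0 (fully open) to 1 (shut), set as the call begins (- or left out, the last holds). The fingers move at their own pace and stop on an object; the grip force is fixed at half the most. Time passes only in rows, so rows that repeat a pose let the fingers close. It gives the time, the measured TCP pose, the force and the opening at its end, in the units of the state.
- ctrl.get_obs(): the state, without advancing time (a new reading comes with each control period).
- ctrl.get_image(name): name is "scene" or "top" or "wrist"; returns the picture (384x512x3 uint8, red, green, blue); there is no depth.
- ctrl.camera_info(name): a dict with "camera_matrix" (3x3 intrinsics, pixels), "R" (3x3) and "t" (3): a world point X has camera coordinates R X + t; the wrist camera has in their place "hand_eye" (4x4, takes a point from camera to tool coordinates, whose origin is the TCP and whose axes are the flange's). Camera axes: x right, y down, z forward; pixel columns grow to the right and rows downward; lengths in mm; the calibration is good to about 2 mm. A picture is of the moment at which its call begins: read the wrist's pose just before it. camera_info takes no time and is no camera call.
- ctrl.close_job(): hands the job in, once; it reports no verdict.
The state is a dict: "t": time; "qpos": joint angles; "qvel": joint speeds; "joint_torque": joint torques, N m; "ee_pos": TCP position; "orientation": TCP orientation; "ft_force": force on the tool from outside, world axes, zero at the start; "moment": the same for the moment, N m; "width": finger opening in mm.
Only numpy, scipy, OpenCV 4.12 (cv2) and the standard library are available. Lean on these libraries where they do the work, as an engineer would, in place of code of your own. Each camera call takes 0.05 s, during which the arm holds its last target. There are 200 camera calls.

## Working session

There is one attempt and no reset: what is moved stays moved. The work goes in short steps, Python scripts to look and compute and a shell command to move; the robot and the scene stay as the last step left them, time stands still between calls to the robot, and variables do not carry over. Pictures are saved under pics/ and viewed, about 8 in all and at most 12, crops included, and the job is handed in when it is done.

```bash
ls; mkdir -p pics; python3 - <<'E'
from workcell import ctrl
import cv2,numpy as np
o=ctrl.get_obs();print({k:np.round(v,3).tolist() for k,v in o.items()}, ctrl.pinch_z)
for n in("scene","top"):
    cv2.imwrite(f"pics/{n}0.png",ctrl.get_image(n)[:,:,::-1])
a=cv2.imread("pics/scene0.png");b=cv2.imread("pics/top0.png")
cv2.imwrite("pics/both0.png",np.vstack([a,b])[:, :])
for n in("scene","top","wrist"):print(n,{k:np.round(v,3).tolist() for k,v in ctrl.camera_info(n).items()})
E
```

```text
pics
{'t': 0.0, 'qpos': [-1.161, 0.424, 1.631, 0.0, 1.089, -0.019], 'qvel': [0.001, -0.0, -0.001, 0.001, -0.0, -0.001], 'joint_torque': [-0.001, -54.463, -27.367, 0.064, 0.023, -0.0], 'ee_pos': [259.668, -567.885, 221.905], 'orientation': [-3.068, -0.668, 0.0], 'ft_force': [-0.081, 0.072, 0.052], 'moment': [0.019, -0.048, -0.028], 'width': 87.947} 18.700000000000003
scene {'camera_matrix': [[463.032, 0.0, 260.108], [0.0, 463.032, 192.177], [0.0, 0.0, 1.0]], 'R': [[0.056, 0.998, 0.02], [0.642, -0.021, -0.767], [-0.765, 0.055, -0.642]], 't': [-21.054, -278.721, 1684.273]}
top {'camera_matrix': [[371.67, 0.0, 248.364], [0.0, 371.67, 191.234], [0.0, 0.0, 1.0]], 'R': [[-0.002, -1.0, -0.02], [-0.988, 0.005, -0.152], [0.152, 0.02, -0.988]], 't': [11.806, 570.368, 1040.73]}
wrist {'camera_matrix': [[274.427, 0.0, 254.248], [0.0, 274.427, 193.022], [0.0, 0.0, 1.0]], 'hand_eye': [[0.001, -0.97, -0.242, 64.736], [1.0, 0.001, 0.001, 0.057], [-0.001, -0.242, 0.97, -160.742], [0.0, 0.0, 0.0, 1.0]]}
```

View pics/top0.png

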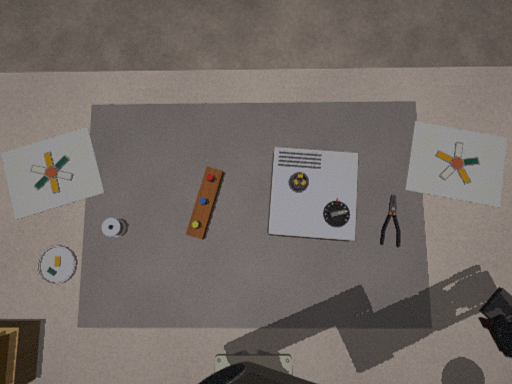

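The top view shows the grinder at about (314,194), with the chuck at (299,182), the dial at (337,213) and a red mark above the dial. The blue bit is at (203,201), the middle one in the rack.

```bash
cat > h.py <<'E'
from workcell import ctrl
import cv2,numpy as np
from scipy.spatial.transform import Rotation as Rn
def cam(n,o=None):
    c=ctrl.camera_info(n);K=np.array(c["camera_matrix"])
    if n=="wrist":
        o=o or ctrl.get_obs();T=np.eye(4);T[:3,:3]=Rn.from_rotvec(o["orientation"]).as_matrix();T[:3,3]=o["ee_pos"]
        M=np.linalg.inv(T@np.array(c["hand_eye"]));return K,M[:3,:3],M[:3,3]
    return K,np.array(c["R"]),np.array(c["t"])
def ray(C,uv,z):
    K,R,t=C;c=-R.T@t;d=R.T@np.linalg.solve(K,[*uv,1]);return c+d*(z-c[2])/d[2]
def proj(C,X):
    K,R,t=C;p=K@(R@np.array(X,float)+t);return p[:2]/p[2]
def snap(n,f):
    o=ctrl.get_obs();im=ctrl.get_image(n)[:,:,::-1].copy();cv2.imwrite(f"pics/{f}.png",im);return im,cam(n,o),o
def blobs(im,lo,hi,amin=8):
    m=cv2.inRange(cv2.cvtColor(im,cv2.COLOR_BGR2HSV),np.array(lo),np.array(hi))
    n,l,s,c=cv2.connectedComponentsWithStats(m);return [(c[i].round(1).tolist(),int(s[i,4]),s[i,:4].tolist()) for i in range(1,n) if s[i,4]>=amin]
def tool(o,X):  # world point in tool axes, cm
    return Rn.from_rotvec(o["orientation"]).as_matrix().T@(np.array(X)-o["ee_pos"])/10
E
python3 - <<'E'
from h import *
im=cv2.imread("pics/top0.png");C=cam("top")
m=cv2.inRange(cv2.cvtColor(im,cv2.COLOR_BGR2HSV),(0,0,150),(179,60,255));m[:,:265]=0;m[:,365:]=0;m[:140]=0;m[245:]=0
c=max(cv2.findContours(m,0,2)[0],key=cv2.contourArea);r=cv2.minAreaRect(c);print(r)
P=np.array([ray(C,p,85)[:2] for p in cv2.boxPoints(r)]);print(P.round(1),np.linalg.norm(np.diff(P,axis=0),axis=1))
ce=P.mean(0)
e=[P[(i+1)%4]-P[i] for i in range(4)];ex=max(e,key=lambda v:v[0]);yaw=np.arctan2(ex[1],ex[0]);print("grinder",ce,yaw)
R=np.array([[np.cos(yaw),-np.sin(yaw)],[np.sin(yaw),np.cos(yaw)]])
for n,l in(("chuck",(25,45)),("dial",(-55,-65))):print(n,ce+R@l)
print("chuck px",ray(C,(299,182),122),"dial px",ray(C,(337,213),100))
for b in blobs(im,(100,120,80),(130,255,255)):print("blue",b,ray(C,b[0],76))
for b in blobs(im,(22,150,120),(35,255,255)):print("yel",b,ray(C,b[0],76))
for b in blobs(im,(0,170,120),(5,255,255)):print("red",b,ray(C,b[0],76),ray(C,b[0],85))
cv2.imwrite("pics/c1.png",cv2.resize(im[140:250,180:370],None,fx=4,fy=4,interpolation=2))
E
```

```text
((314.0432434082031, 193.00314331054688), (85.91963958740234, 86.26654815673828), 4.144623756408691)
[[ 447.6  -45. ]
 [ 691.8  -65.1]
 [ 671.9 -307.4]
 [ 430.1 -279. ]] [245.03113972 243.05596216 243.42134627]
grinder [ 560.34329227 -174.13376013] -0.08232096769581437
chuck [ 588.95889178 -131.34185126]
dial [ 500.18472607 -234.39109921]
chuck px [ 582.9907371  -128.77934753  122.        ] dial px [ 500.5294886  -232.80504029  100.        ]
blue ([202.5, 200.4], 30, [200, 198, 6, 6]) [539.84252351 139.04790436  76.        ]
yel ([54.2, 184.7], 19, [52, 179, 5, 12]) [587.07147829 566.49615397  76.        ]
yel ([194.5, 224.2], 33, [192, 221, 6, 7]) [472.75137831 160.35676479  76.        ]
yel ([57.1, 260.8], 23, [55, 257, 5, 9]) [372.3218336  541.43037278  76.        ]
red ([209.5, 176.4], 28, [207, 174, 6, 6]) [608.80524994 120.20305824  76.        ] [607.04254299 119.06101127  85.        ]
```

View pics/c1.png

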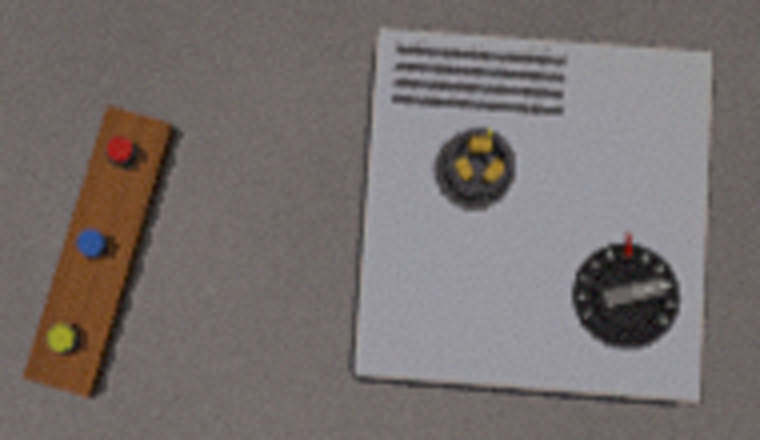

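The crop shows the grinder at a small negative yaw, with the red mark straight above the dial. The pointer end lies to the right of the mark, about 77° clockwise of it. Next I hover over the dial with the tool x axis along the bar, pointing away from the pointer.

```bash
python3 - <<'E'
from h import *
o=ctrl.get_obs();print(tool(o,(500,-233,200)))
E
```

```text
[ 35.78142059 -20.47041217   2.23003928]
```

```bash
python3 -m inch '[{"xyz":[3.6,-2,0.2],"spin":-8},{"xyz":[7.2,-4.1,0.4],"spin":-16},{"xyz":[10.8,-6.2,0.7],"spin":-24},{"xyz":[14.4,-8.2,0.9],"spin":-32},{"xyz":[18,-10.3,1.1],"spin":-40},{"xyz":[21.6,-12.4,1.3],"spin":-48},{"xyz":[25.2,-14.4,1.6],"spin":-56},{"xyz":[28.8,-16.5,1.8],"spin":-64},{"xyz":[32.4,-18.6,2],"spin":-72},{"xyz":[35.8,-20.5,2.2],"spin":-78},{"xyz":[35.8,-20.5,2.2],"spin":-78},{"xyz":[35.8,-20.5,2.2],"spin":-78}]' 0
python3 - <<'E'
from h import *
im,C,o=snap("wrist","w1");print(o["ee_pos"],o["orientation"],o["qpos"],o["t"])
R=Rn.from_rotvec(o["orientation"]).as_matrix();print("toolx",np.degrees(np.arctan2(R[1,0],R[0,0])))
print(proj(C,(500,-233,106)),proj(C,(585,-130,125)))
for b in blobs(im,(0,150,90),(6,255,255),5):print("red",b,ray(C,b[0],85))
E
```

```text
t: 1.3
ee_pos: [500.0, -232.0, 199.9]
orientation: [-1.963, -2.451, -0.0]
ft_force: [0.8, -0.1, -0.5]
width: 88.0
[ 499.99599453 -232.02197688  199.9286588 ] [-1.96267521e+00 -2.45056692e+00 -2.68973146e-04] [-4.56396584e-01  3.45122135e-01  1.81164314e+00  7.07422219e-04
  9.86691226e-01 -6.76996571e-01] 1.3
toolx 102.61701450654402
[254.99700248 195.79893785] [383.83057782 104.99129546]
```

View pics/w1.png

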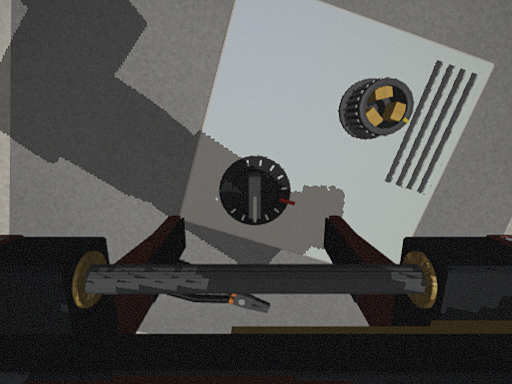

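The wrist view shows the dial disc at about (254,190), the bar upright with its pointer end down, and the red mark at (287,201). The chuck mouth is at about (387,107). Now I measure these accurately.

```bash
python3 - <<'E'
from h import *
im=cv2.imread("pics/w1.png");C=cam("wrist")
hsv=cv2.cvtColor(im,cv2.COLOR_BGR2HSV)
dirw=lambda a,b,z:np.degrees(np.arctan2(*(ray(C,b,z)-ray(C,a,z))[[1,0]]))
# dial disc
m=(hsv[...,2]<60).astype(np.uint8);m[:150]=0;m[230:]=0;m[:,:212]=0;m[:,297:]=0
m=cv2.morphologyEx(m,cv2.MORPH_CLOSE,np.ones((9,9)));c=max(cv2.findContours(m,0,2)[0],key=cv2.contourArea)
e=cv2.fitEllipse(cv2.convexHull(c));print("disc",e,ray(C,e[0],92))
for x in((0,150,60),(170,150,60)):
  for b in blobs(im,x,(x[0]+9,255,255),4):
    if 270<b[0][0]<310 and 180<b[0][1]<220:print("red",b,ray(C,b[0],86))
# edges by LSD
g=cv2.cvtColor(im,cv2.COLOR_BGR2GRAY);L=cv2.createLineSegmentDetector().detect(g)[0][:,0]
for l in L:
    n=np.hypot(l[2]-l[0],l[3]-l[1]);cx,cy=(l[0]+l[2])/2,(l[1]+l[3])/2
    if (n>45 and cy<235) or (n>18 and 230<cx<275 and 160<cy<225):
        z=113 if 230<cx<275 else 85
        print(l.round(1),n.round(),"dir",dirw(l[:2],l[2:],z).round(1),ray(C,l[:2],z)[:2].round(1),ray(C,l[2:],z)[:2].round(1))
a=cv2.resize(im[145:235,205:305],None,fx=6,fy=6,interpolation=2);b=cv2.resize(im[60:150,330:425],None,fx=6,fy=6,interpolation=2)
cv2.imwrite("pics/c2.png",cv2.resize(np.hstack([a,b]),None,fx=.68,fy=.68))
E
```

```text
disc ((254.3046875, 190.20455932617188), (68.6156234741211, 70.42588806152344), 90.07195281982422) [ 498.46796829 -231.82438869   92.        ]
red ([286.1, 201.2], 32, [280, 198, 14, 7]) [ 533.60669675 -237.49082302   86.        ]
[384.5 180.  436.6  59.8] 131.0 dir 85.3 [ 626.5 -193.9] [636.2 -75.9]
[416.5 189.8 471.4  72.2] 130.0 dir 85.3 [ 662.2 -196.5] [671.9 -78.9]
[395.6 182.4 448.2  63.7] 130.0 dir 85.3 [ 638.5 -193.9] [648.  -76.7]
[405.5 187.4 460.1  67.2] 132.0 dir 85.3 [ 650.2 -196.6] [660.  -77.1]
[453.8  66.1 399.9 186. ] 131.0 dir -94.7 [653.8 -77.4] [ 644.1 -196.5]
[476.7  75.  421.8 191.3] 129.0 dir -94.7 [677.7 -80. ] [ 668.1 -196.8]
[441.5  63.7 420.1 111.5] 52.0 dir -95.3 [641.9 -78. ] [ 637.8 -122.5]
[420.1 112.3 389.8 181. ] 75.0 dir -94.8 [ 638.2 -123.2] [ 632.2 -193.7]
[465.3  70.5 411.  188.4] 130.0 dir -94.7 [665.8 -78.7] [ 656.1 -196.4]
[234.7   0.4 179.5 213.2] 220.0 dir -94.8 [444.5 -69.3] [ 427.2 -275. ]
[256.2 221.9 256.2 196.9] 25.0 dir 102.7 [ 505.9 -256.9] [ 500.5 -232.8]
[249.3 196.6 251.8 221.9] 25.0 dir -72.2 [ 494.2 -234. ] [ 501.9 -257.8]
[  8.6 231.9   9.3 138.1] 94.0 dir 90.0 [ 251.3 -335.9] [ 251.3 -234.6]
[412.3 234.6 493.8  65.4] 188.0 dir 85.3 [ 675.5 -244.3] [689.8 -68.8]
[146.2  25.2 115.1  73.2] 57.0 dir -116.8 [ 370.8 -105.8] [ 347.4 -152.1]
[492.8  62.7 317.3  -0.5] 187.0 dir 175.3 [688.  -66.9] [515.4 -52.8]
[248.1 175.6 248.2 195.6] 20.0 dir -77.3 [ 488.8 -214.8] [ 493.  -233.3]
[260.2 216.9 260.1 176.9] 40.0 dir 103.0 [ 508.5 -251.2] [ 499.8 -213.5]
[185.3 220.4 280.3 248.1] 99.0 dir -4.8 [ 439.6 -270.2] [ 534.9 -278.3]
[  9.7 133.1  10.2  48.1] 85.0 dir 90.1 [ 251.7 -229.5] [ 251.5 -151.6]
```

View pics/c2.png

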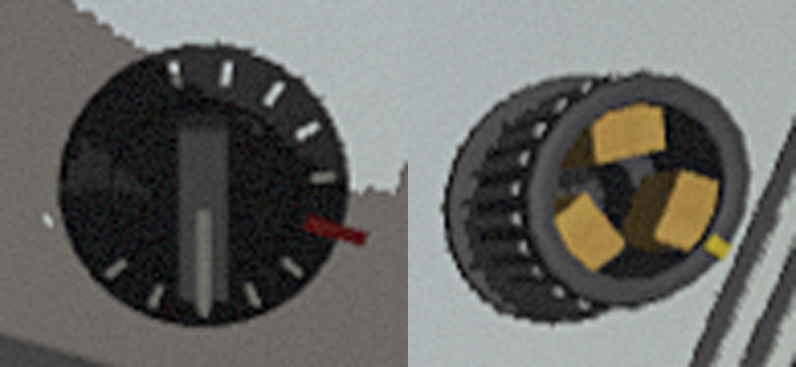

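Grinder yaw is -4.7°, the dial axis is at (498.5,-232), and the bar points along -77.2°, so it has to turn about 72.5° CCW. The chuck should be at about (587,-129). I descend and grip the bar.

```bash
python3 -m inch '[{"xyz":[0,-0.15,3.5],"spin":-0.3},{"xyz":[0,-0.15,7],"spin":-0.3},{"xyz":[0,-0.15,9.5],"spin":-0.3},{"xyz":[0,-0.15,10.2],"spin":-0.3},{"xyz":[0,-0.15,10.2],"spin":-0.3}]' 0 && python3 -m inch '[{"xyz":[0,0,0],"spin":0},{"xyz":[0,0,0],"spin":0},{"xyz":[0,0,0],"spin":0},{"xyz":[0,0,0],"spin":0},{"xyz":[0,0,0],"spin":0},{"xyz":[0,0,0],"spin":0}]' 1
```

```text
t: 1.85
ee_pos: [496.9, -233.8, 97.3]
orientation: [-1.96, -2.451, 0.001]
ft_force: [0.7, 0.1, 0.2]
width: 88.2
t: 2.45
ee_pos: [497.0, -233.7, 97.6]
orientation: [-1.96, -2.451, 0.001]
ft_force: [-0.3, -0.3, 0.0]
width: 43.3
```

```bash
python3 -m inch '[{"xyz":[0.13,0.18,0],"spin":0},{"xyz":[0.13,0.18,0],"spin":0},{"xyz":[0.13,0.18,0],"spin":0},{"xyz":[0.13,0.18,0],"spin":0},{"xyz":[0.13,0.18,0],"spin":0},{"xyz":[0.13,0.18,0],"spin":0}]' 1
```

```text
t: 3.05
ee_pos: [499.8, -231.8, 97.6]
orientation: [-1.961, -2.452, -0.002]
ft_force: [5.4, 3.3, -4.0]
width: 11.6
```

```bash
python3 -m inch '[{"xyz":[0,0,0],"spin":-7},{"xyz":[0,0,0],"spin":-14},{"xyz":[0,0,0],"spin":-21},{"xyz":[0,0,0],"spin":-28},{"xyz":[0,0,0],"spin":-35},{"xyz":[0,0,0],"spin":-42},{"xyz":[0,0,0],"spin":-49},{"xyz":[0,0,0],"spin":-56},{"xyz":[0,0,0],"spin":-63},{"xyz":[0,0,0],"spin":-70},{"xyz":[0,0,0],"spin":-72.6},{"xyz":[0,0,0],"spin":-72.6},{"xyz":[0,0,0],"spin":-72.6}]'; python3 -m inch '[{"xyz":[0,0,0],"spin":0},{"xyz":[0,0,0],"spin":0},{"xyz":[0,0,0],"spin":0},{"xyz":[0,0,0],"spin":0}]' 0.5; python3 -m inch '[{"xyz":[0,0,-3],"spin":0},{"xyz":[0,0,-7],"spin":0},{"xyz":[0,0,-10],"spin":0},{"xyz":[0,0,-10],"spin":0}]' 0
python3 - <<'E'
from h import *
im,C,o=snap("wrist","w2")
R=Rn.from_rotvec(o["orientation"]).as_matrix();print("toolx",np.degrees(np.arctan2(R[1,0],R[0,0])),o["ee_pos"],o["qpos"][5])
p=proj(C,(498.5,-232,106));print(p);x,y=p.astype(int)
g=cv2.cvtColor(im,cv2.COLOR_BGR2GRAY)
for l in cv2.createLineSegmentDetector().detect(g)[0][:,0]:
    n=np.hypot(l[2]-l[0],l[3]-l[1]);cx,cy=(l[0]+l[2])/2,(l[1]+l[3])/2
    bar=abs(cx-x)<22 and abs(cy-y)<40
    if n>(18 if bar else 60) and cy<230:
        z=113 if bar else 85;a,b=ray(C,l[:2],z),ray(C,l[2:],z)
        print("bar" if bar else "edge",l.round(1),np.degrees(np.arctan2(*(b-a)[[1,0]])).round(1),a[:2].round(1),b[:2].round(1))
E
```

```text
t: 4.35
ee_pos: [498.9, -232.9, 97.5]
orientation: [-0.128, -3.137, -0.001]
ft_force: [-5.1, -6.9, 0.8]
width: 11.6
t: 4.75
ee_pos: [498.9, -232.7, 97.5]
orientation: [-0.127, -3.137, -0.001]
ft_force: [-0.2, 0.6, -0.7]
width: 40.2
t: 5.15
ee_pos: [501.7, -233.9, 201.8]
orientation: [0.127, 3.134, -0.004]
ft_force: [0.2, 0.5, -0.5]
width: 72.5
toolx 175.3660132143636 [ 501.70586926 -233.87787497  201.75443007] -1.9473095154937885
[256.88411653 191.55920429]
edge [201.8 138.1 205.3 225.7] -4.9 [ 444.9 -282.5] [ 537.1 -290.5]
bar [252.5 222.1 230.2 212.9] -118.2 [ 526.7 -238.5] [ 515.7 -259. ]
bar [281.2 211.9 257.6 222.3] -69.5 [ 518.5 -210.4] [ 527.2 -233.6]
bar [248.1 151.1 272.  154.6] 77.1 [ 458.6 -236.9] [ 463.5 -215.6]
edge [439.4 119.2 299.4 119.2] -94.6 [445.4 -49.6] [ 434.5 -185.3]
bar [257.7 218.2 259.6 190.6] 171.8 [ 523.1 -233.2] [ 496.  -229.3]
bar [250.7 193.  252.2 218.2] -1.5 [ 497.6 -237.8] [ 522.7 -238.5]
edge [422.9 234.3 441.4 121.6] 175.4 [565.6 -56.9] [447.9 -47.4]
edge [ 64.2 233.5   1.2   0.5] -180.0 [ 534.  -444.5] [ 311.8 -444.5]
bar [261.2 190.7 260.4 170.6] 177.8 [ 496.2 -227.9] [ 477.3 -227.1]
edge [295.6 119.4 201.9 119. ] -94.8 [ 434.4 -189. ] [ 426.7 -280.1]
```

View pics/w2.png

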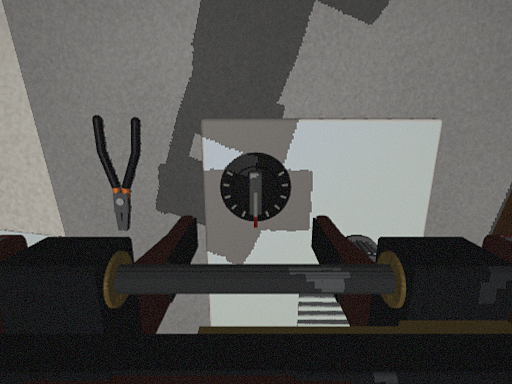

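The pointer now stands at the red mark: dial at (255,187), mark at (255,222), and the mean bar direction of about -4.5° agrees with yaw -4.7°. The dial is done, so I move on to the blue bit.

```bash
python3 - <<'E'
from h import *
o=ctrl.get_obs();print(tool(o,(539.8,139,180)))
E
```

```text
[-0.90888116 37.42436459  1.91225247]
```

```bash
python3 -m inch '[{"xyz":[0,3,0],"spin":2},{"xyz":[-0.2,7,0],"spin":4},{"xyz":[-0.3,11,0],"spin":6},{"xyz":[-0.4,15,0],"spin":8},{"xyz":[-0.5,19,0.5],"spin":10},{"xyz":[-0.6,23,1],"spin":11.8},{"xyz":[-0.7,27,1.3],"spin":11.8},{"xyz":[-0.8,31,1.6],"spin":11.8},{"xyz":[-0.9,35,1.9],"spin":11.8},{"xyz":[-0.9,37.4,1.9],"spin":11.8},{"xyz":[-0.9,37.4,1.9],"spin":11.8},{"xyz":[-0.9,37.4,1.9],"spin":11.8}]' 0
python3 - <<'E'
from h import *
im,C,o=snap("wrist","w3")
R=Rn.from_rotvec(o["orientation"]).as_matrix();print("toolx",np.degrees(np.arctan2(R[1,0],R[0,0])),o["ee_pos"],o["qpos"][5])
print(proj(C,(539.8,139,76)))
for n,lo,hi in(("blue",(100,110,60),(130,255,255)),("yel",(22,120,90),(35,255,255)),("red",(0,150,90),(6,255,255))):
  for b in blobs(im,lo,hi,60):print(n,b,ray(C,b[0],76),tool(o,ray(C,b[0],76)))
E
```

```text
t: 6.4
ee_pos: [538.7, 138.8, 178.7]
orientation: [-0.447, -3.11, 0.003]
ft_force: [-0.5, -0.6, 0.2]
width: 88.2
toolx 163.64904553663044 [538.68976359 138.76888957 178.74831128] -1.0522113226745458
[255.83431121 194.4300154 ]
blue ([71.2, 196.5], 497, [53, 157, 37, 80]) [490.39135196 -37.92599666  76.        ] [ -0.33737046 -18.29300128  10.31322617]
blue ([256.5, 193.7], 253, [248, 185, 18, 18]) [539.26787997 139.84155154  76.        ] [-0.02282853  0.14071052 10.27456482]
yel ([256.4, 120.9], 295, [247, 111, 20, 20]) [472.26132339 159.19885325  76.        ] [ 6.95176808  0.11177751 10.27296413]
red ([256.7, 257.5], 184, [249, 251, 17, 13]) [605.8285438  120.73610039  76.        ] [-6.94754917  0.18125714 10.27612933]
```

View pics/w3.png

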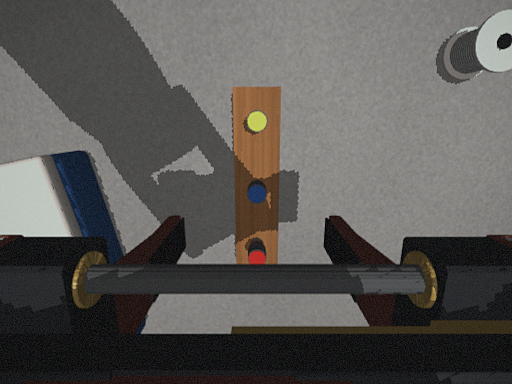

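The wrist view shows the blue disc at (256,194), yellow at (256,121) and red at (257,257). Spacing is 69.5 mm, against the 70 mm given. I descend and grip the head high.

```bash
python3 -m inch '[{"xyz":[0,0.14,4],"spin":0},{"xyz":[0,0.14,8],"spin":0},{"xyz":[0,0.14,11],"spin":0},{"xyz":[0,0.14,12.6],"spin":0},{"xyz":[0,0.14,12.6],"spin":0},{"xyz":[0,0.14,12.6],"spin":0}]' 0.5; python3 -m inch '[{"xyz":[0,0,0],"spin":0},{"xyz":[0,0,0],"spin":0},{"xyz":[0,0,0],"spin":0},{"xyz":[0,0,0],"spin":0},{"xyz":[0,0,0],"spin":0},{"xyz":[0,0,0],"spin":0}]' 1
```

```text
t: 7.05
ee_pos: [539.2, 138.2, 53.1]
orientation: [-0.451, -3.109, 0.004]
ft_force: [0.4, -0.0, 1.0]
width: 45.4
t: 7.65
ee_pos: [539.8, 138.3, 53.8]
orientation: [0.45, 3.108, -0.003]
ft_force: [-0.2, -0.2, 6.0]
width: 19.4
```

```bash
python3 -m inch '[{"xyz":[0,0,-2],"spin":0},{"xyz":[0,0,-5],"spin":0},{"xyz":[0,0,-9],"spin":0},{"xyz":[0,0,-13],"spin":0},{"xyz":[0,0,-16],"spin":0},{"xyz":[0,0,-17],"spin":0}]' 1
python3 - <<'E'
from h import *
o=ctrl.get_obs();print(tool(o,(650,-148,220)),o["width"])
E
```

```text
t: 8.25
ee_pos: [541.2, 139.1, 227.0]
orientation: [0.449, 3.103, 0.0]
ft_force: [1.2, -0.1, 0.1]
width: 19.5
[-18.57539783 -24.44742354   0.78696339] 19.51450070741686
```

```bash
python3 -m inch '[{"xyz":[-2,-2.5,0],"spin":0},{"xyz":[-4,-5,0],"spin":0},{"xyz":[-6,-8,0],"spin":0},{"xyz":[-8,-11,0],"spin":0},{"xyz":[-10.5,-14,0],"spin":0},{"xyz":[-13,-17,0],"spin":0},{"xyz":[-15.5,-20,0.3],"spin":0},{"xyz":[-17.5,-23,0.6],"spin":0},{"xyz":[-18.6,-24.4,0.7],"spin":0},{"xyz":[-18.6,-24.4,0.7],"spin":0},{"xyz":[-18.6,-24.4,0.7],"spin":0},{"xyz":[-18.6,-24.4,0.7],"spin":0}]' 1
python3 - <<'E'
from h import *
im,C,o=snap("wrist","w4")
R=Rn.from_rotvec(o["orientation"]).as_matrix();print("toolx",np.degrees(np.arctan2(R[1,0],R[0,0])),o["ee_pos"],o["orientation"],o["qpos"][5],o["width"])
print(proj(C,(588,-130,125)))
for b in blobs(im,(100,110,60),(130,255,255),60):print("blue",b)
g=cv2.medianBlur(cv2.cvtColor(im,cv2.COLOR_BGR2GRAY),3)
x,y=proj(C,(588,-130,125)).astype(int)
s=g[y-50:y+50,x-50:x+50]
m=(s<130).astype(np.uint8);m=cv2.morphologyEx(m,cv2.MORPH_CLOSE,np.ones((9,9)))
c=max(cv2.findContours(m,0,2)[0],key=cv2.contourArea);e=cv2.fitEllipse(cv2.convexHull(c));print(e,ray(C,np.array(e[0])+[x-50,y-50],125))
for b in blobs(im,(12,120,90),(28,255,255),20):print("brass",b)
v=cv2.resize(im[max(0,y-70):y+130,x-100:x+100],None,fx=3,fy=3,interpolation=2);cv2.imwrite("pics/c4.png",v)
E
```

```text
t: 9.45
ee_pos: [649.8, -146.1, 220.5]
orientation: [0.448, 3.105, 0.001]
ft_force: [-0.5, 0.5, -0.2]
width: 19.2
toolx 163.58825990365668 [ 649.82972546 -146.11547879  220.51324429] [4.47714891e-01 3.10470223e+00 7.34229496e-04] -1.5242814038186896 19.210050814019077
[252.87587899 126.75067101]
blue ([253.8, 247.1], 786, [238, 232, 33, 31])
((48.777015686035156, 93.01704406738281), (96.54788208007812, 221.48696899414062), 161.1354522705078) [ 624.55324071 -142.84334831  125.        ]
brass ([467.2, 52.4], 4036, [438, 0, 62, 112])
brass ([260.8, 117.3], 113, [254, 111, 15, 16])
brass ([240.1, 122.8], 150, [235, 115, 12, 17])
brass ([25.0, 127.5], 25, [22, 125, 7, 6])
brass ([34.1, 126.4], 31, [31, 124, 8, 6])
brass ([254.8, 139.7], 141, [247, 134, 16, 12])
brass ([211.1, 292.2], 32, [210, 282, 3, 22])
brass ([297.4, 291.8], 31, [296, 285, 4, 15])
```

View pics/c4.png

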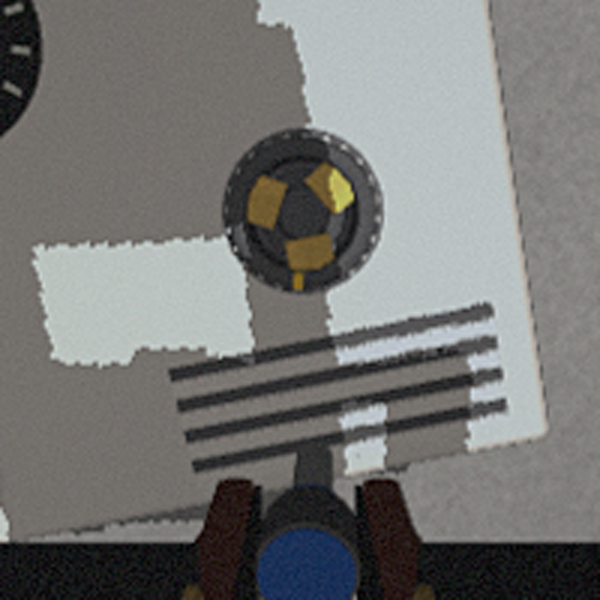

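The crop shows the chuck ring centred at full-image (252.8,126.2) with open jaws. The bit is held upright, with the blue disc at (254,247).

```bash
python3 - <<'E'
from h import *
o=ctrl.get_obs();C=cam("wrist")
c=ray(C,(252.8,126.2),125);b=ray(C,(253.8,247.1),o["ee_pos"][2]+22.2)
print(c,tool(o,c),"bit top in tool",tool(o,b),"move",tool(o,c)-tool(o,b))
E
```

```text
[ 587.72195681 -129.9345392   125.        ] [ 6.47913968 -0.2189361   9.54624155] bit top in tool [ 0.13015786 -0.10117836 -2.22081822] move [ 6.34898182 -0.11775774 11.76705977]
```

```bash
python3 -m inch '[{"xyz":[2,0,0],"spin":0},{"xyz":[4.5,-0.1,0],"spin":0},{"xyz":[6,-0.12,0],"spin":0},{"xyz":[6.35,-0.12,1.5],"spin":0},{"xyz":[6.35,-0.12,3],"spin":0},{"xyz":[6.35,-0.12,3.5],"spin":0},{"xyz":[6.35,-0.12,3.5],"spin":0},{"xyz":[6.35,-0.12,3.5],"spin":0}]' 1
python3 - <<'E'
from h import *
im,C,o=snap("wrist","w5");s,Cs,_=snap("scene","s5")
print(o["ee_pos"],o["ft_force"],o["orientation"])
x,y=proj(C,(588,-130,125)).astype(int)
a=cv2.resize(im[y-80:y+70,x-80:x+70],(450,450),interpolation=2)
x,y=proj(Cs,(588,-130,135)).astype(int);print(x,y)
b=cv2.resize(s[y-40:y+35,x-29:x+29],(348,450),interpolation=2)
cv2.imwrite("pics/c5.png",np.hstack([a,b]))
E
```

```text
t: 10.3
ee_pos: [589.3, -129.2, 185.5]
orientation: [0.447, 3.104, 0.001]
ft_force: [0.2, -0.2, -1.4]
width: 19.5
[ 589.34971685 -129.24000468  185.47475625] [ 0.19413245 -0.17640456 -1.36641853] [4.46739641e-01 3.10433309e+00 5.14182086e-04]
213 191
```

View pics/c5.png

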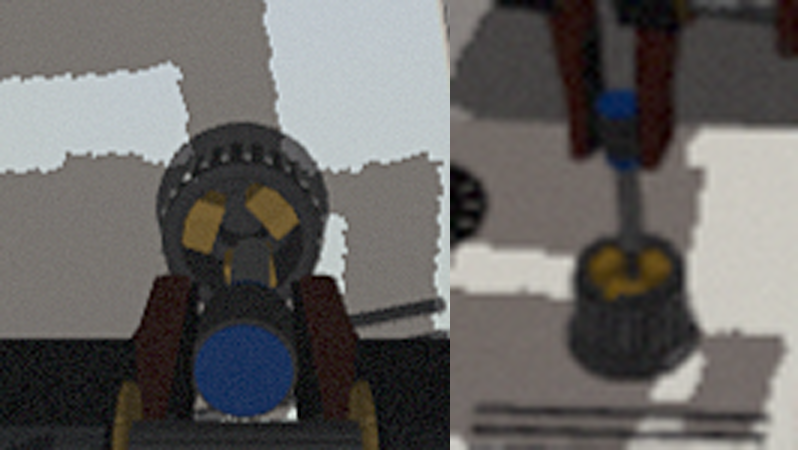

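The left crop shows the bit above the chuck, with the shank slightly right of the jaw centre. I quantify that before inserting.

```bash
python3 - <<'E'
from h import *
o=ctrl.get_obs();C=cam("wrist",o);Cs=cam("scene")
x,y=proj(C,(588,-130,125)).astype(int);f=lambda c,r:(x-80+c/3,y-80+r/3)
P=o["ee_pos"]
print("disc",f(245,370),tool(o,ray(C,f(245,370),P[2]+22.2)))
print("band/shank top c",tool(o,ray(C,f(250,285),P[2]-3.8)))
print("shank foot c",f(252,240),tool(o,ray(C,f(252,240),P[2]-48.8)))
print("sleeve base c243",tool(o,ray(C,f(243,205),94)),"jaws",tool(o,ray(C,f(204,225),113)),tool(o,ray(C,f(272,212),113)))
im=cv2.imread("pics/w5.png")
for b in blobs(im,(12,110,60),(30,255,255),20):
    if abs(b[0][0]-x)<50 and abs(b[0][1]-y)<40:print(b,tool(o,ray(C,b[0],113.5)))
xs,ys=213,191;fs=lambda c,r:(xs-29+(c-450)/6,ys-40+r/6)
for n,p,z in(("rim c",(628,270),125),("foot",(630,245),P[2]-48.8),("disc",(618,102),P[2]+22.2)):print("scene",n,ray(Cs,fs(*p),z))
E
```

```text
disc (np.float64(254.66666666666669), np.float64(246.33333333333331)) [ 0.17594283 -0.05376884 -2.22115059]
band/shank top c [0.90319083 0.05335312 0.37468014]
shank foot c (np.float64(257.0), np.float64(203.0)) [0.58472043 0.1381621  4.87675761]
sleeve base c243 [ 0.48567209 -0.10595874  9.18344927] jaws [ 0.34419811 -1.2493435   7.28297453] [0.74021825 0.74525232 7.28285167]
([263.2, 193.7], 188, [255, 186, 18, 18]) [0.74986719 0.70263166 7.23274535]
([240.4, 197.9], 198, [234, 188, 14, 21]) [ 0.36683156 -1.2994988   7.23278232]
([248.5, 212.3], 22, [247, 207, 3, 11]) [-0.96469989 -0.59288777  7.24151697]
scene rim c [ 594.21306713 -129.43032446  125.        ]
scene foot [ 592.65713415 -128.10960907  137.06295658]
scene disc [ 589.86532547 -129.73047351  208.06295658]
```

The bit is tilted about 1.5° in the hand, and its foot is about 1.7 mm off in tool y and 1 mm in x. I correct that and lower it in stages.

```bash
python3 -m inch '[{"xyz":[-0.1,-0.17,0],"spin":0},{"xyz":[-0.1,-0.17,0.8],"spin":0},{"xyz":[-0.1,-0.17,1.6],"spin":0},{"xyz":[-0.1,-0.17,2.4],"spin":0},{"xyz":[-0.1,-0.17,3],"spin":0},{"xyz":[-0.1,-0.17,3],"spin":0}]' 1; python3 -m inch '[{"xyz":[0,0,0.5],"spin":0},{"xyz":[0,0,1],"spin":0},{"xyz":[0,0,1.5],"spin":0},{"xyz":[0,0,1.7],"spin":0},{"xyz":[0,0,1.7],"spin":0}]' 1
```

```text
t: 11.0
ee_pos: [589.3, -131.1, 154.4]
orientation: [0.447, 3.106, 0.001]
ft_force: [-0.2, -0.0, -1.7]
width: 19.4
t: 11.5
ee_pos: [589.2, -131.1, 137.0]
orientation: [0.447, 3.106, 0.001]
ft_force: [-0.5, -0.2, -0.5]
width: 19.4
```

```bash
python3 -m inch '[{"xyz":[0,0,0.1],"spin":0},{"xyz":[0,0,0.2],"spin":0},{"xyz":[0,0,0.25],"spin":0},{"xyz":[0,0,0.25],"spin":0}]' 1;  python3 -m inch '[{"xyz":[0,0,0.05],"spin":0},{"xyz":[0,0,0.1],"spin":0},{"xyz":[0,0,0.1],"spin":0}]' 1
```

```text
t: 11.9
ee_pos: [589.2, -131.1, 134.6]
orientation: [0.447, 3.106, 0.001]
ft_force: [-0.3, -0.9, -0.4]
width: 19.5
t: 12.2
ee_pos: [589.5, -131.2, 133.9]
orientation: [0.447, 3.106, 0.001]
ft_force: [0.4, -0.1, 1.5]
width: 19.5
```

```bash
python3 -m inch '[{"xyz":[0,0,0.05],"spin":0},{"xyz":[0,0,0.1],"spin":0},{"xyz":[0,0,0.1],"spin":0}]' 1;  python3 -m inch '[{"xyz":[0,0,0.03],"spin":0},{"xyz":[0,0,0.06],"spin":0},{"xyz":[0,0,0.06],"spin":0}]' 1
```

```text
t: 12.5
ee_pos: [590.1, -131.3, 133.8]
orientation: [0.447, 3.105, 0.001]
ft_force: [-1.2, -0.1, 7.0]
width: 19.0
t: 12.8
ee_pos: [590.2, -131.4, 133.8]
orientation: [0.447, 3.104, 0.0]
ft_force: [-2.0, -0.2, 7.7]
width: 19.4
```

The force rises at TCP 133.8, exactly the predicted seat, so the bit stands on the bottom. I release it, lower the open fingers around the sleeve, and check that the bit still stands.

```bash
python3 -m inch '[{"xyz":[0,0,-0.05],"spin":0},{"xyz":[0,0,-0.05],"spin":0},{"xyz":[0,0,-0.05],"spin":0},{"xyz":[0,0,-0.05],"spin":0},{"xyz":[0,0,-0.05],"spin":0},{"xyz":[0,0,-0.05],"spin":0},{"xyz":[0,0,-0.05],"spin":0},{"xyz":[0,0,-0.05],"spin":0}]' 0.2
python3 - <<'E'
from h import *
im,C,o=snap("wrist","w6");s,Cs,_=snap("scene","s6")
x,y=proj(C,(588,-130,125)).astype(int);print(x,y,o["ee_pos"],o["width"])
a=cv2.resize(im[y-80:y+70,x-80:x+70],(450,450),interpolation=2)
x,y=proj(Cs,(588,-130,135)).astype(int)
b=cv2.resize(s[y-40:y+35,x-29:x+29],(348,450),interpolation=2)
cv2.imwrite("pics/c6.png",np.hstack([a,b]))
E
```

```text
t: 13.6
ee_pos: [590.2, -131.4, 134.3]
orientation: [0.447, 3.104, 0.0]
ft_force: [-0.5, -0.0, -0.4]
width: 70.0
256 224 [ 590.24507469 -131.39447158  134.30661054] 69.9957134355309
```

View pics/c6.png

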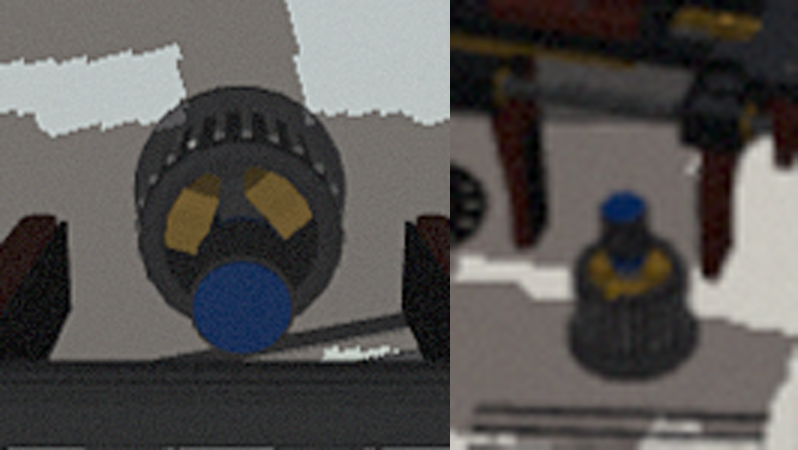

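The bit stands in the chuck mouth: blue disc at crop (243,307), sleeve spanning 135–345, fingers clear on both sides. I lower and grip the sleeve.

```bash
python3 -m inch '[{"xyz":[0.2,0.05,0],"spin":0},{"xyz":[0.2,0.05,1.2],"spin":0},{"xyz":[0.2,0.05,2.4],"spin":0},{"xyz":[0.2,0.05,3.4],"spin":0},{"xyz":[0.2,0.05,3.6],"spin":0},{"xyz":[0.2,0.05,3.6],"spin":0}]' 0.2; python3 -m inch '[{"xyz":[0,0,0],"spin":0},{"xyz":[0,0,0],"spin":0},{"xyz":[0,0,0],"spin":0},{"xyz":[0,0,0],"spin":0},{"xyz":[0,0,0],"spin":0}]' 1
```

```text
t: 14.3
ee_pos: [588.2, -130.2, 97.3]
orientation: [0.447, 3.106, 0.001]
ft_force: [0.0, -0.1, 0.2]
width: 70.2
t: 14.8
ee_pos: [588.5, -129.9, 97.7]
orientation: [0.447, 3.105, 0.001]
ft_force: [1.5, 5.0, 2.1]
width: 45.9
```

```bash
python3 -m inch '[{"xyz":[0,0,0],"spin":6},{"xyz":[0,0,0],"spin":12},{"xyz":[0,0,0],"spin":18},{"xyz":[0,0,0],"spin":24},{"xyz":[0,0,0],"spin":30},{"xyz":[0,0,0],"spin":36},{"xyz":[0,0,0],"spin":42},{"xyz":[0,0,0],"spin":48},{"xyz":[0,0,0],"spin":54},{"xyz":[0,0,0],"spin":58},{"xyz":[0,0,0],"spin":58}]' 1; M='from workcell import ctrl;import numpy as np;o=ctrl.get_obs();print(o["moment"].round(2),np.degrees(2*np.arctan2(*o["orientation"][[1,0]])).round(1),o["qpos"][5],o["joint_torque"][5])'; python3 -c "$M"
python3 -m inch '[{"xyz":[0,0,0],"spin":3},{"xyz":[0,0,0],"spin":6},{"xyz":[0,0,0],"spin":9},{"xyz":[0,0,0],"spin":12},{"xyz":[0,0,0],"spin":12}]' 1;python3 -c "$M"
```

```text
t: 15.9
ee_pos: [588.8, -129.6, 97.7]
orientation: [1.897, 2.499, 0.005]
ft_force: [2.6, 3.4, -1.1]
width: 45.8
[ 0.37 -0.14 -0.17] 105.6 -0.5106064575220703 0.523514561355114
t: 16.4
ee_pos: [588.9, -129.6, 97.7]
orientation: [2.147, 2.289, 0.006]
ft_force: [2.2, 1.9, -0.5]
width: 45.7
[ 0.23 -0.09 -0.03] 93.7 -0.3025887971904216 0.5010741949081421
```

```bash
M='from workcell import ctrl;import numpy as np;o=ctrl.get_obs();print("M",o["moment"].round(2),np.degrees(2*np.arctan2(*o["orientation"][[1,0]])).round(1),o["qpos"][5].round(3),o["joint_torque"][5].round(2))'
for i in 1 2 3; do :; done
python3 -m inch '[{"xyz":[0,0,0],"spin":2},{"xyz":[0,0,0],"spin":4},{"xyz":[0,0,0],"spin":4}]' 1|tail -2;python3 -c "$M"
python3 -m inch '[{"xyz":[0,0,0],"spin":2},{"xyz":[0,0,0],"spin":4},{"xyz":[0,0,0],"spin":4}]' 1|tail -2;python3 -c "$M"
python3 -m inch '[{"xyz":[0,0,0],"spin":2},{"xyz":[0,0,0],"spin":4},{"xyz":[0,0,0],"spin":4}]' 1|tail -2;python3 -c "$M"
```

```text
ft_force: [2.4, 1.3, -1.1]
width: 46.2
M [ 0.15 -0.05  0.14] 89.8 -0.235 0.5
ft_force: [2.5, 1.6, -1.2]
width: 46.1
M [ 0.26 -0.06  0.2 ] 85.9 -0.167 0.54
ft_force: [2.5, 2.1, -2.3]
width: 46.1
M [ 0.31 -0.05  0.25] 82.1 -0.1 0.58
```

```bash
M='from workcell import ctrl;import numpy as np;o=ctrl.get_obs();print("M",o["moment"].round(2),np.degrees(2*np.arctan2(*o["orientation"][[1,0]])).round(1),o["qpos"][5].round(3),o["joint_torque"][5].round(2))'
python3 -m inch '[{"xyz":[0,0,0],"spin":2},{"xyz":[0,0,0],"spin":4},{"xyz":[0,0,0],"spin":4}]' 1|tail -2;python3 -c "$M"
python3 -m inch '[{"xyz":[0,0,0],"spin":2},{"xyz":[0,0,0],"spin":4},{"xyz":[0,0,0],"spin":4}]' 1|tail -2;python3 -c "$M"
python3 - <<'E'
from h import *
im,C,o=snap("wrist","w7")
x,y=proj(C,(588,-130,125)).astype(int);print(x,y,o["ee_pos"],o["width"])
y=min(y,300)
cv2.imwrite("pics/c7.png",cv2.resize(im[y-100:y+80,x-100:x+100],None,fx=3,fy=3,interpolation=2))
E
```

```text
ft_force: [1.4, 1.9, -0.7]
width: 46.0
M [ 0.26 -0.04  0.24] 78.2 -0.032 0.63
ft_force: [3.0, 1.0, -1.2]
width: 45.9
M [ 0.28 -0.03  0.31] 74.3 0.036 0.67
253 252 [ 589.027044   -129.63340717   97.73066719] 45.9096857481146
```

View pics/c7.png

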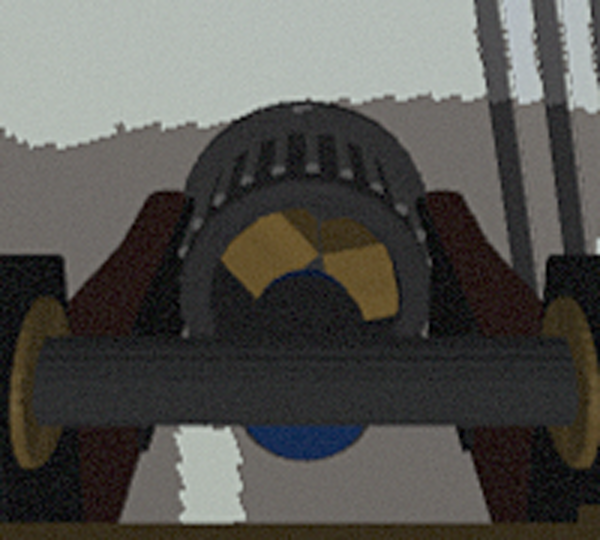

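The jaws close around the shank, and the joint torque has risen steadily since contact at about 74°. I turn 4° more, release and rise clear.

```bash
python3 -m inch '[{"xyz":[0,0,0],"spin":2},{"xyz":[0,0,0],"spin":4},{"xyz":[0,0,0],"spin":4}]' 1; python3 -c 'from workcell import ctrl;print(ctrl.get_obs()["joint_torque"][5])'; python3 -m inch '[{"xyz":[0,0,0],"spin":0},{"xyz":[0,0,0],"spin":0},{"xyz":[0,0,0],"spin":0},{"xyz":[0,0,0],"spin":0},{"xyz":[0,0,0],"spin":0},{"xyz":[0,0,0],"spin":0}]' 0; python3 -m inch '[{"xyz":[0,0,-2],"spin":0},{"xyz":[0,0,-5],"spin":0},{"xyz":[0,0,-9],"spin":0},{"xyz":[0,0,-12],"spin":0},{"xyz":[-2,0,-13],"spin":0},{"xyz":[-6,0,-13],"spin":0},{"xyz":[-9,0,-13],"spin":0},{"xyz":[-9,0,-13],"spin":0},{"xyz":[-9,0,-13],"spin":0}]' 0
python3 - <<'E'
from h import *
im,C,o=snap("wrist","w8");s,Cs,_=snap("scene","s8");t,Ct,_=snap("top","t8")
x,y=proj(C,(588,-130,140)).astype(int);print(x,y,o["ee_pos"])
for n,I,K in(("w",im,C),("s",s,Cs),("t",t,Ct)):
    q=proj(K,(588.5,-130,156));
    for b in blobs(I,(100,120,60),(130,255,255),10):
        if np.hypot(*(q-b[0]))<25:print(n,b,ray(K,b[0],156),"exp px",q)
y0=max(y-90,0);x0=max(x-110,0)
a=cv2.resize(im[y0:y0+180,x0:x0+220],(550,450),interpolation=2)
x,y=proj(Cs,(588,-130,130)).astype(int)
b=cv2.resize(s[y-45:y+30,x-20:x+20],(240,450),interpolation=2)
cv2.imwrite("pics/c8.png",np.hstack([a,b]))
E
```

```text
t: 18.25
ee_pos: [589.1, -129.6, 97.7]
orientation: [2.565, 1.809, 0.007]
ft_force: [2.3, 1.9, -2.3]
width: 46.1
0.7127076387405396
t: 18.85
ee_pos: [589.0, -129.7, 97.8]
orientation: [2.565, 1.809, 0.007]
ft_force: [1.0, 0.5, -0.5]
width: 87.1
t: 19.75
ee_pos: [557.9, -214.7, 227.6]
orientation: [2.566, 1.807, 0.007]
ft_force: [-0.2, -0.2, -0.1]
width: 88.3
254 94 [ 557.93996393 -214.70682129  227.57882854]
w ([254.1, 93.6], 419, [243, 82, 23, 24]) [ 587.6730452  -130.78261542  156.        ] exp px [254.74465594  92.25819409]
s ([212.5, 185.0], 26, [210, 183, 6, 5]) [ 589.30226922 -130.97523266  156.        ] exp px [212.90982232 184.78432616]
t ([301.0, 177.7], 41, [298, 174, 7, 8]) [ 588.31822913 -130.25288306  156.        ] exp px [300.90160127 177.63233147]
```

View pics/c8.png

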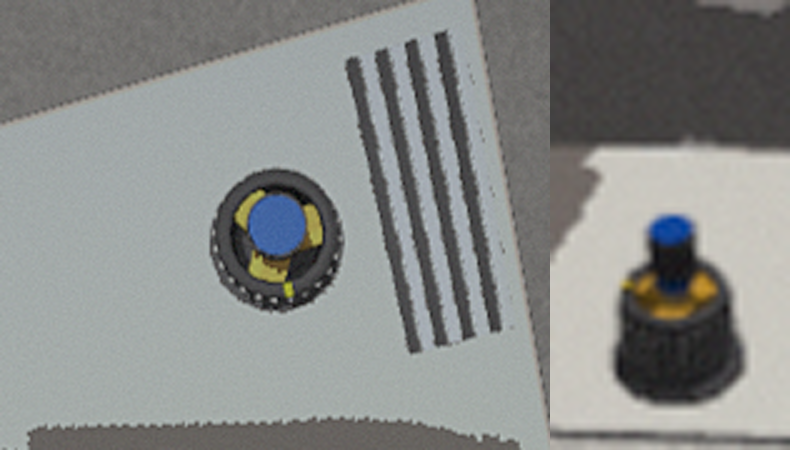

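The bit stands upright: the head top at (588.3,-130.4) from three views agrees with the chuck axis. I check the sleeve's actual turn from its yellow mark.

```bash
python3 - <<'E'
from h import *
C8=cam("wrist")
# w4 pose
o4=dict(ee_pos=np.array([649.83,-146.115,220.513]),orientation=np.array([.447715,3.104702,.000734]));C4=cam("wrist",o4)
for nm,C in(("w4",C4),("w8",C8)):
    im=cv2.imread(f"pics/{nm}.png");big=cv2.resize(im,None,fx=8,fy=8,interpolation=2)
    c=proj(C,(588,-130.3,125));P=[]
    # rectify rim plane: 10 px/mm, 60mm square, world x right, y up
    W=[(588-30,-130.3+30),(588+30,-130.3+30),(588+30,-130.3-30),(588-30,-130.3-30)]
    H=cv2.getPerspectiveTransform(np.float32([proj(C,(*w,125)) for w in W]),np.float32([[0,0],[390,0],[390,390],[0,390]]))
    cv2.imwrite(f"pics/r_{nm}.png",cv2.warpPerspective(im,H,(390,390),flags=cv2.INTER_CUBIC))
cv2.imwrite("pics/r.png",np.hstack([cv2.imread("pics/r_w4.png"),cv2.imread("pics/r_w8.png")]))
E
```

```text
(no output)
```

View pics/r.png

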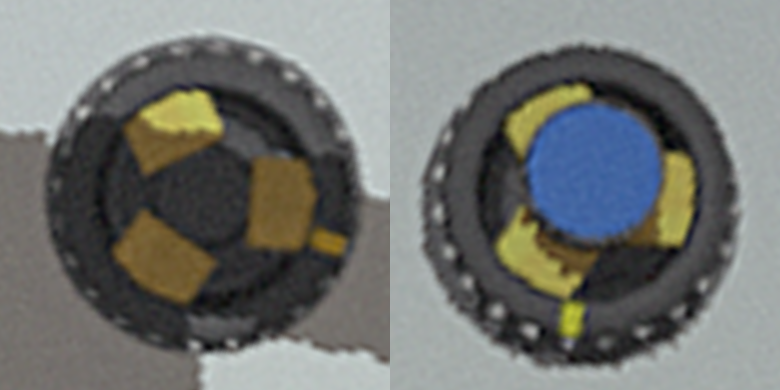

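Left is before (mark at -21°), right is after (mark at about -96°). The sleeve turned only about 75°, against the fingers' 93°, so some slip occurred. I regrip and turn further, watching the torque.

```bash
python3 -m inch '[{"xyz":[3,0,0],"spin":0},{"xyz":[6.5,0,0],"spin":0},{"xyz":[9,0,1],"spin":0},{"xyz":[9,0,4],"spin":0},{"xyz":[9,0,7.5],"spin":0},{"xyz":[9,0,10.5],"spin":0},{"xyz":[9,0,12.7],"spin":0},{"xyz":[9,0,13],"spin":0},{"xyz":[9,0,13],"spin":0}]' 0.2; python3 -m inch '[{"xyz":[0,0,0],"spin":0},{"xyz":[0,0,0],"spin":0},{"xyz":[0,0,0],"spin":0},{"xyz":[0,0,0],"spin":0},{"xyz":[0,0,0],"spin":0},{"xyz":[0,0,0],"spin":0}]' 1
M='from workcell import ctrl;import numpy as np;o=ctrl.get_obs();print("M",o["moment"].round(2),np.degrees(2*np.arctan2(*o["orientation"][[1,0]])).round(1),o["qpos"][5].round(3),o["joint_torque"][5].round(2))'
python3 -c "$M"
python3 -m inch '[{"xyz":[0,0,0],"spin":3},{"xyz":[0,0,0],"spin":6},{"xyz":[0,0,0],"spin":6}]' 1|tail -2;python3 -c "$M"
python3 -m inch '[{"xyz":[0,0,0],"spin":3},{"xyz":[0,0,0],"spin":6},{"xyz":[0,0,0],"spin":6}]' 1|tail -2;python3 -c "$M"
```

```text
t: 20.8
ee_pos: [589.2, -127.8, 97.3]
orientation: [2.564, 1.812, 0.006]
ft_force: [0.1, -1.0, 1.1]
width: 70.2
t: 21.4
ee_pos: [589.7, -127.9, 98.3]
orientation: [2.563, 1.812, 0.008]
ft_force: [-1.9, 1.5, 6.5]
width: 45.4
M [0.16 0.2  0.03] 70.5 0.104 0.04
ft_force: [1.4, -0.5, 0.0]
width: 44.8
M [-0.11 -0.12  0.06] 64.5 0.209 0.59
ft_force: [1.9, -0.9, -2.0]
width: 45.3
M [-0.11 -0.17  0.15] 58.6 0.313 0.67
```

```bash
M='from workcell import ctrl;import numpy as np;o=ctrl.get_obs();print("M",o["moment"].round(2),np.degrees(2*np.arctan2(*o["orientation"][[1,0]])).round(1),o["qpos"][5].round(3),o["joint_torque"][5].round(2))'
python3 -m inch '[{"xyz":[0,0,0],"spin":3},{"xyz":[0,0,0],"spin":6},{"xyz":[0,0,0],"spin":6}]' 1|tail -2;python3 -c "$M"
python3 -m inch '[{"xyz":[0,0,0],"spin":3},{"xyz":[0,0,0],"spin":6},{"xyz":[0,0,0],"spin":6}]' 1|tail -2;python3 -c "$M"
python3 -m inch '[{"xyz":[0,0,0],"spin":0},{"xyz":[0,0,0],"spin":0},{"xyz":[0,0,0],"spin":0},{"xyz":[0,0,0],"spin":0},{"xyz":[0,0,0],"spin":0},{"xyz":[0,0,0],"spin":0}]' 0; python3 -m inch '[{"xyz":[0,0,-2],"spin":0},{"xyz":[0,0,-5],"spin":0},{"xyz":[0,0,-9],"spin":0},{"xyz":[0,0,-12],"spin":0},{"xyz":[-2,0,-13],"spin":0},{"xyz":[-6,0,-13],"spin":0},{"xyz":[-9,0,-13],"spin":0},{"xyz":[-9,0,-13],"spin":0},{"xyz":[-9,0,-13],"spin":0}]' 0
cat > mk.py <<'E'
from h import *
def marks(im,C):
    out=[]
    for b in blobs(im,(18,140,60),(34,255,255),3):
        p=ray(C,b[0],125)[:2]-(588.2,-130.2);r=np.hypot(*p)
        if r<26:out.append((b[0],b[1],r.round(1),np.degrees(np.arctan2(p[1],p[0])).round(1)))
    return out
E
python3 - <<'E'
from mk import *
im,C,o=snap("wrist","w9");s,Cs,_=snap("scene","s9");t,Ct,_=snap("top","t9")
print(o["t"],o["ee_pos"],o["orientation"])
print("now",marks(im,C))
o8=dict(ee_pos=np.array([557.94,-214.707,227.579]),orientation=np.array([2.566,1.807,.007]))
print("w8",marks(cv2.imread("pics/w8.png"),cam("wrist",o8)))
o4=dict(ee_pos=np.array([649.83,-146.115,220.513]),orientation=np.array([.447715,3.104702,.000734]))
im4=cv2.imread("pics/w4.png");C4=cam("wrist",o4)
print("w4",[(b,ray(C4,b[0],125)) for b in blobs(im4,(10,120,60),(34,255,255),3) if abs(b[0][0]-252)<28 and abs(b[0][1]-126)<30])
for n,I,K in(("w",im,C),("s",s,Cs),("t",t,Ct)):
    q=proj(K,(588.5,-130,156))
    for b in blobs(I,(100,120,60),(130,255,255),10):
        if np.hypot(*(q-b[0]))<25:print(n,b,ray(K,b[0],156).round(1))
E
```

```text
ft_force: [1.1, -1.2, -1.5]
width: 45.0
M [-0.12 -0.21  0.21] 52.7 0.416 0.75
ft_force: [2.7, -0.9, -1.4]
width: 45.1
M [-0.14 -0.3   0.23] 46.8 0.518 0.83
t: 23.2
ee_pos: [590.5, -128.3, 98.4]
orientation: [2.88, 1.247, 0.01]
ft_force: [-0.6, -0.5, -0.6]
width: 87.2
t: 24.1
ee_pos: [526.8, -194.5, 227.3]
orientation: [2.882, 1.244, 0.009]
ft_force: [1.0, -0.2, -0.0]
width: 88.0
24.1 [ 526.81726392 -194.52275947  227.32885818] [2.88212162 1.24443488 0.00884958]
now [([267.7, 88.2], 6, np.float64(14.4), np.float64(-9.1)), ([268.3, 95.8], 6, np.float64(12.7), np.float64(-36.1)), ([257.7, 109.2], 33, np.float64(10.5), np.float64(-116.9)), ([267.3, 116.3], 18, np.float64(20.2), np.float64(-97.3))]
w8 [([267.3, 91.0], 3, np.float64(13.1), np.float64(0.9)), ([266.5, 100.4], 13, np.float64(12.1), np.float64(-36.4)), ([254.5, 109.2], 28, np.float64(11.2), np.float64(-106.3)), ([259.0, 119.5], 20, np.float64(20.9), np.float64(-96.3))]
w4 [(([261.9, 118.1], 157, [254, 110, 16, 17]), array([ 584.74397347, -119.73891725,  125.        ])), (([240.1, 122.8], 163, [234, 114, 14, 18]), array([ 583.13429073, -139.76561467,  125.        ])), (([254.4, 140.8], 170, [247, 134, 16, 19]), array([ 602.13452317, -131.87709342,  125.        ]))]
w ([254.7, 94.8], 419, [244, 83, 23, 24]) [ 587.7 -130.7  156. ]
s ([212.6, 185.0], 27, [210, 183, 7, 5]) [ 589.3 -130.7  156. ]
t ([301.1, 177.6], 40, [298, 174, 7, 8]) [ 588.6 -130.5  156. ]
```

The second turn moved the mark only from -96° to -97°, while the torque kept climbing to 0.83. The jaws are therefore blocked on the shank. In the grinder frame the mark went from about -16° to -93°, or 1.62 rad if it lies at 0° when fully open, so the grip is firm. Last, I check the dial and the bystanders.

```bash
python3 -m inch '[{"xyz":[-1,0.2,0],"spin":0},{"xyz":[-3,0.5,0],"spin":0},{"xyz":[-4.6,0.7,0],"spin":0},{"xyz":[-4.6,0.7,0],"spin":0},{"xyz":[-4.6,0.7,0],"spin":0}]' 0
python3 - <<'E'
from h import *
im,C,o=snap("wrist","w10");t,Ct,_=snap("top","t10")
x,y=proj(C,(499.5,-232.5,110));print(x,y,o["ft_force"])
g=cv2.cvtColor(im,cv2.COLOR_BGR2GRAY)
for l in cv2.createLineSegmentDetector().detect(g)[0][:,0]:
    n=np.hypot(l[2]-l[0],l[3]-l[1]);c=((l[:2]+l[2:])/2)
    if n>14 and np.hypot(*(c-(x,y)))<20:
        a,b=ray(C,l[:2],113),ray(C,l[2:],113);print("bar",np.degrees(np.arctan2(*(b-a)[[1,0]])).round(1),n.round(),a[:2].round(1),b[:2].round(1))
for b in blobs(im,(0,130,60),(8,255,255),4):
    p=ray(C,b[0],86)
    if np.hypot(*(p[:2]-(499.5,-232.5)))<45:print("red",b,p,np.degrees(np.arctan2(p[1]+232.5,p[0]-499.5)))
t0=cv2.imread("pics/top0.png");d=cv2.absdiff(t0,t).max(2)
for n,(a,b,c,e) in dict(spool=(95,210,130,245),pliers=(375,190,405,250)).items():print(n,d[b:e,a:c].mean().round(2))
for n,lo,hi in(("yel",(22,150,120),(35,255,255)),("red",(0,170,120),(5,255,255))):
    print(n,[b[0] for b in blobs(t,lo,hi) if 180<b[0][0]<230])
E
```

```text
t: 24.75
ee_pos: [501.8, -232.1, 227.4]
orientation: [2.881, 1.246, 0.01]
ft_force: [0.2, 0.3, -0.4]
width: 87.9
252.37710660489202 190.89254479904952 [ 0.22811191  0.29099179 -0.41201294]
bar 173.9 21.0 [ 521.8 -231.7] [ 500.1 -229.4]
bar 3.5 19.0 [ 489.7 -238.3] [ 510.1 -237. ]
bar 174.3 19.0 [ 499.8 -227.3] [ 480.2 -225.3]
red ([278.1, 167.4], 34, [273, 163, 12, 10]) [ 534.75419944 -236.67671252   86.        ] -6.756576130633071
spool 5.14
pliers 26.6
yel [[194.4, 224.1]]
red [[209.3, 176.6]]
```

```bash
python3 - <<'E'
from h import *
for f in("top0","t10"):
    im=cv2.imread(f"pics/{f}.png")
    print(f,[b[:2] for b in blobs(im,(8,120,60),(20,255,255),3) if 375<b[0][0]<405 and 190<b[0][1]<250],[b[:2] for b in blobs(im,(0,0,0),(179,255,38),40) if 375<b[0][0]<410 and 190<b[0][1]<255])
ctrl.close_job()
E
```

```text
top0 [([391.4, 213.2], 20)] [([384.0, 228.5], 82), ([396.6, 230.7], 88)]
t10 [] [([385.8, 222.2], 40), ([396.1, 225.7], 44)]
the job is handed in; nothing more can be done
```

The grinder is set up as asked and the job is handed in, at about 25 s of robot time. One check, on the pliers, was inconclusive.

- **Dial:** I turned it back about 72.6° counter-clockwise. In the last view the bar stood at about -6° and the red mark at about -7°. One noisy edge reading of 3.5° disagreed. The grinder's own x axis is at -4.7°, so the pointer is within about 2° of zero.
- **Bit:** I lowered the blue bit until the force rose at the height predicted for the bottom of the bore, then released it. After tightening, the head top read (588.5, -130.6) mm averaged over three cameras. That is within 1 mm of the chuck axis, so the bit stands upright.
- **Chuck:** The fingers turned 93° on the first grip, but the sleeve's mark moved only about 75°. I regripped and turned another 24°. The mark moved just 1° more while the wrist torque rose to 0.83 N m. I take this as the jaws being tight on the shank, at about 1.6 rad if the mark lies at 0° when fully open. I did not test the hold by pulling on the bit.
- **Left alone:** The yellow and red bits did not move, and the spool looked unchanged.
- **Pliers:** The final check did not agree with the start. Their orange patch was not found and the handle outlines were smaller. I think the arm's shadow over them explains this, but I did not confirm it. The gripper stayed at z = 200 mm or higher except at the dial, rack and chuck, and it never worked near them.

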